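# Counter-hold the bolt head behind the bracket while the lock nut is run up

## Robot

A 6-joint arm with a two-finger parallel gripper is mounted at the origin on the work surface. World frame = base frame: x ahead of the robot, y to its left, z up, the work surface at z = 0. Lengths are in mm, angles in rad, forces in N, time in s.
With the tool pointing down it reaches from about 300 to 850 mm from the base axis. Payload 4.2 kg.
Tool frame: the origin (TCP) lies between the finger pads, 19 mm behind the fingertips; this is the grasp point; z points along the fingers, y is the line along which they close (so a half turn about z gives the same grasp; the last joint's range is limited). The gripper opens to 91 mm and grips with 3 to 60 N. Pads are 32 mm wide; open, the fingers measure 118 mm over their backs; the gripper's body (76 mm by 178 mm) begins 60 mm behind the grasp point.
Start: joints at [-1.298, 0.32, 1.565, -0, 1.257, -0.02], TCP at [165.967, -550.542, 232.776] pointing down, gripper open.
Joint ranges: [-3.11, 3.11], [-0.84, 2.01], [0.21, 2.61], [-1.34, 4.49], [0.05, 2.63], [-2.56, 2.56]. Speed limits (rad/s): [2.57, 2.57, 3.14, 3.14, 3.14, 3.14].

## Interface

Orientations are given as a rotation vector (axis times angle).
In Python, from workcell import bot gives the robot as it stands.
- The arm moves only by the tool apply_moves, never from a script. Its argument "moves" is one flat list of numbers, 7 for each row, row after row: the finger opening in m, from 0 to 0.0912, then the shift along the tool's x, y, z in m, then the turn, a rotation vector about the tool's x, y, z in rad. A call has 1 to 8 rows; each row shifts and turns the commanded pose from where the row before left it, along the tool's axes as they then stand; what a row does not reach is not made up. A row lasts 1/10 s, in which the tool goes at most 50 mm and 8.59 degrees, less where a joint would pass 70% of its speed; a pose out of reach is approached as far as the arm can. A call with a gripper value outside its range is refused whole. The fingers move at their own pace and stop on an object; "grip_force" is the grip in N (left out, the last holds). Time passes only in rows, so rows that do not move let the fingers close. It gives the time, the measured TCP pose, the force, the opening and the grip force at its end, in the units of the state.
- bot.state(): the state, without advancing time (a new reading comes with each control period).
- bot.get_image(name): name is "side" or "top" or "wrist"; returns the picture (400x640x3 uint8, red, green, blue); there is no depth.
- bot.get_calibration(name): a dict with "camera_matrix" (3x3 intrinsics, pixels), "pose" (4x4, takes a point from camera to world coordinates). Camera axes: x right, y down, z forward; pixel columns grow to the right and rows downward; lengths in mm; the calibration is good to about 2 mm. A picture is of the moment at which its call begins: read the wrist's pose just before it. get_calibration takes no time and is no camera call; for the wrist camera it gives the pose at the moment of the call.
- bot.close_job(): hands the job in; it is judged then, once.
Trained networks look in the newest picture that a camera, given by its name, has taken for a name from the list of things; names that differ only in an ending like _2 or _b are one class to them, and where a whole thing is asked for, a point or a joint stands for the part that bears it (a point fixed in the world has none). Each returns a list of dicts, best first, with "conf" (0 to 1); they miss things now and then, are a little off and sometimes report something else, mostly with a low value. They report only what shows in the picture. A call takes as long as a camera call.
- bot.boxes_of(camera, label): "at" ([row, column] in pixels, amid what is visible of it).
- bot.outline_of(camera, label): "region" (400x640 bool, what is visible of it) and "at" ([row, column] in pixels, amid what is visible of it).
- bot.place_of(camera, label): "at" ([row, column] in pixels: a listed point, or the origin of a listed thing).
The state is a dict: "clock": time; "qpos": joint angles; "joint_velocities": joint speeds; "joint_efforts": joint torques, N m; "tcp_pos": TCP position; "tool_rot": TCP orientation; "wrist_force": force on the tool from outside, world axes, zero at the start; "ft_torque": the same for the moment, N m; "finger_gap": opening from 0.0 (shut) to 1.0 (fully open); "finger_force": force on a finger pad.
Only numpy, scipy, OpenCV 4.12 (cv2) and the standard library are available. Lean on these libraries where they do the work, as an engineer would, in place of code of your own. Each camera call takes 0.05 s, during which the arm holds its last target. There are 200 camera calls.

## Task

The nut-runner on the fixture is slowly turning a lock nut on the front of the bracket, but the bolt just spins round with it: reach down into the narrow gap between the bracket and the valves behind it, grip that bolt's head between the fingers and hold it from turning. Keep hold until the nut is fully tight and the runner has stalled, which takes up to about ten seconds, and finish still gripping the head: do not let go. Do not push hard against the bracket, the valves or the other bolt, and leave the things around the fixture where they are.

Things in the scene. Friction and masses are not known exactly. Their poses are not given: they have to be found in the camera images.
- fixture: Fixed fixture; origin on the table under the middle of the bracket's rear face; x level, from bracket to valves (away from the robot), y left, z up. In mm: base plate x -235 to 120, y +-105, top z 12; grey steel bracket plate x -8 to 0, y +-88, top z 125; dark plate on its front x -16 to -8. Two bolts run along x through the bracket at z 98, y +42 and -42: heads behind (x>0), nuts in front.
- gap (a point): Middle of the gap behind the bracket, on the fixture at x 26, y 0, z 100 mm, same axes. The gap is open above and at its ends, and runs from the bracket's rear face (x 0) to a row of white valves (x 53 to 109, y -93 to 93 mm, top z 100). In it are only the two bolt heads and, low down, the bracket's foot (top z 20 mm) with screw heads up to z 28 mm.
- runner: Fixed nut-runner in its clamp stand in front of the bracket, in line with the bolt to be held: at fixture y +42 or -42 mm. Origin at table height below that bolt's axis, at the bracket's rear face; axes as the fixture's. Barrel 48 mm thick along x, axis z 98 mm, x -245 to -80 mm, clamp up to z 129 mm; then a 35 mm socket on the nut.
- bolt: The turning bolt's plain steel hex head: 24 mm across flats, 27.7 across corners, 10 thick. Origin: head centre, 20 mm behind the bracket's rear face, 98 mm above the table. x: along the bolt, away from the bracket; y, z turn with it; two flats face its +z and -z. Unheld it turns about +x at 0.4 rad/s. In front of it: sleeve 20 mm thick, washer 30 x 3 mm on the bracket.
- nut (a joint): Angle of the runner's socket and nut about the fixture's +x, rad. Grows by 0.4 rad/s while the bolt spins along, by 0.24 rad/s while the bolt is held (thread drag on the bolt 0.08 N m); stands still (stalled, the runner's full 0.2 N m on the bolt) once the nut is tight and the bolt is held.
- run_up (a joint): How far the nut is run up on the bolt: angle of nut relative to bolt, rad. 0 to 0.6 at the start; grows only while the head is held from turning; stops at 2.4 when the nut is fully tight (7 to 11 s of holding).
- tight_bolt: The other bolt of the bracket, same shape, already tight and fixed: leave it alone. Origin at table height, below its axis, at the bracket's rear face, at fixture y +42 or -42 mm, where the runner is not. Its head centre is 20 mm behind the bracket, 98 mm above the table.
- spanner: Bystander: loose steel spanner, 200 mm long, lying on the table to the left of the fixture; origin under its middle, x along it.
- nut_box: Bystander: loose clear plastic box with spare nuts, 115 x 85 x 38 mm, to the right of the fixture; origin under its middle.
- regulator: Bystander: loose black air regulator with a round gauge on a 60 x 60 mm foot, 82 mm high, to the right of the fixture, nearer to the robot; origin under its middle.

How it is judged:
By the outcome, as a careful person would: the job done as asked, in the order asked, and still so for the second after the job is handed in, while the arm keeps its last pose, push and grip.
It also fails if it takes over 58 s, if anything falls off the work surface, if the arm or the gripper's body presses on something with over 40 N, if the wrist force passes 120 N, or if a joint passes its speed limit or range.

## Working session

There is one attempt and no reset: what is moved stays moved. The work goes in short steps, Python scripts to look and compute and a tool call to move; the robot and the scene stay as the last step left them, time stands still between calls to the robot, and variables do not carry over. Pictures are saved under pics/ and viewed, at most 10 in all, crops included, and the job is handed in when it is done.

Besides the shell and the picture viewer there is one more tool, called after "Emit:" as name(argument=value, ...) on one line, values as JSON. apply_moves: Moves the arm, as the interface text tells. Its arguments: {"type":"object","properties":{"moves":{"type":"array"},"grip_force":{"type":"number"}},"required":["moves"]}

```bash
mkdir -p pics; cat > h.py <<'E'
import numpy as np,cv2
from scipy.spatial.transform import Rotation as R
from workcell import bot
def ray(cam,rc):
    c=bot.get_calibration(cam);K=np.array(c["camera_matrix"]);T=np.array(c["pose"])
    d=T[:3,:3]@np.linalg.solve(K,[rc[1],rc[0],1.]);return T[:3,3],d
def at_z(cam,rc,z):
    o,d=ray(cam,rc);return o+d*(z-o[2])/d[2]
def proj(cam,p):
    c=bot.get_calibration(cam);K=np.array(c["camera_matrix"]);T=np.array(c["pose"])
    q=K@(T[:3,:3].T@(np.array(p)-T[:3,3]));return q[:2]/q[2]
def save(cam,n):
    im=bot.get_image(cam);cv2.imwrite(f"pics/{n}.png",cv2.cvtColor(im,cv2.COLOR_RGB2BGR));return im
E
cat > a.py <<'E'
from h import *
np.set_printoptions(precision=1,suppress=True)
for cam in("top","side"):
    save(cam,cam+"0")
    print(cam,"cam at",np.array(bot.get_calibration(cam)["pose"])[:3,3])
    for l,z in(("fixture",0),("gap",100),("runner",0),("bolt",98),("tight_bolt",0),("spanner",0),("nut_box",0),("regulator",0)):
        for d in bot.place_of(cam,l)[:2]: print(l,d["conf"],np.array(d["at"]),at_z(cam,d["at"],z))
print(bot.state())
E
python3 a.py
```

```text
top cam at [428.7  56.5 811. ]
fixture 0.63 [225.8 355.9] [506.7 -24.5   0. ]
gap 0.72 [209.6 361.5] [527.1 -24.6 100. ]
runner 0.76 [229.4 340. ] [498.5   8.5   0. ]
bolt 0.72 [216.5 340.7] [513.8  13.3  98. ]
bolt 0.39 [261.5 466.2] [ 436.4 -214.8   98. ]
spanner 0.66 [282.5 277.4] [388.  134.5   0. ]
nut_box 0.86 [190.1 451.3] [ 586.3 -225.9    0. ]
side cam at [177.9 598.6 494.4]
fixture 0.91 [216.9 344.9] [508.7 -27.2   0. ]
gap 0.59 [172.9 331.7] [538.6 -20.8 100. ]
gap 0.22 [187.7 336.1] [502.2  24.4 100. ]
runner 0.21 [180.2 415.4] [ 438.8 -252.4    0. ]
bolt 0.41 [187.5 334.7] [506.5  22.3  98. ]
spanner 0.8 [288.7 358.1] [388.2 144.4   0. ]
nut_box 0.88 [164.6 354.6] [ 602.1 -247.3    0. ]
regulator 0.69 [180.5 416.4] [ 436.2 -252.3    0. ]
{'clock': 0.9, 'qpos': array([-1.3,  0.3,  1.6,  0. ,  1.3, -0. ]), 'joint_velocities': array([ 0., -0., -0.,  0.,  0., -0.]), 'joint_efforts': array([ -0. , -41.2, -23.2,   0.1,   0. ,   0. ]), 'tcp_pos': array([ 166. , -550.5,  232.8]), 'tool_rot': array([3.1, 0.5, 0. ]), 'wrist_force': array([ 0.9, -0.4, -0.2]), 'ft_torque': array([-0.,  0., -0.]), 'finger_force': 0.0, 'finger_gap': 1.0010940938170163}
```

View pics/top0.png

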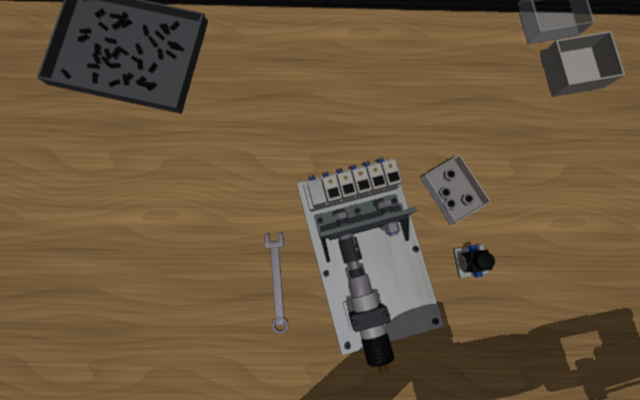

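View pics/side0.png

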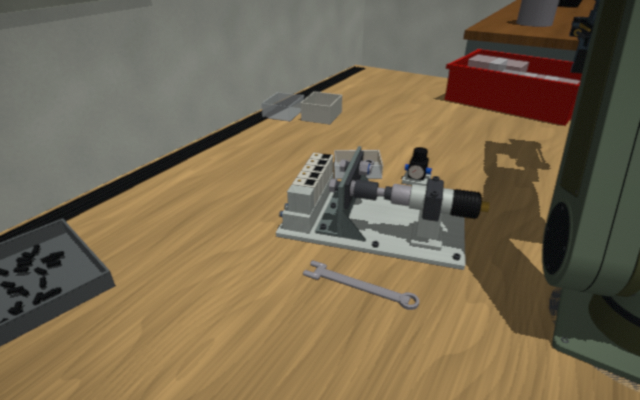

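The top view shows the runner on the left bolt (barrel from about (375,360) to (348,240)) and the bracket running from (320,232) to (412,210). The plate corners are near (300,183), (343,353) and (443,322). The side view agrees, and the gap is clear. I'll work out the yaw next.

```bash
cat > b.py <<'E'
from h import *
np.set_printoptions(precision=3,suppress=True)
px=[(183,300),(353,343),(322,443)];loc=np.array([[120,105],[-235,105],[-235,-105]])
W=np.array([at_z("top",p,12)[:2] for p in px]);print(W)
ob=bot.outline_of("top","fixture")
def fit(L,W):
    a=L-L.mean(0);b=W-W.mean(0)
    th=np.arctan2((a[:,0]*b[:,1]-a[:,1]*b[:,0]).sum(),(a*b).sum());c,s=np.cos(th),np.sin(th)
    t=W.mean(0)-np.array([[c,-s],[s,c]])@L.mean(0)
    return th,t,np.array([[c,-s],[s,c]])
th,t,M=fit(loc,W);print("corners",th,t,(loc@M.T+t-W))
print("bolt",M@[20,42]+t,"gap",M@[26,0]+t)
s=bot.state();print(R.from_rotvec(s["tool_rot"]).as_matrix())
c=bot.get_calibration("wrist");T=np.array(c["pose"]);Rt=R.from_rotvec(s["tool_rot"]).as_matrix()
print("cam in tool",Rt.T@(T[:3,3]-s["tcp_pos"]));print(Rt.T@T[:3,:3]);print(c["camera_matrix"])
E
python3 b.py
```

```text
[[ 592.451   93.506]
 [ 255.805    0.613]
 [ 317.777 -196.99 ]]
corners 0.278717770021157 [510.471 -35.842] [[ 4.502  4.615]
 [-0.152 -0.161]
 [-4.349 -4.454]]
bolt [518.144  10.04 ] gap [535.468 -28.689]
[[ 0.957  0.289  0.   ]
 [ 0.289 -0.957 -0.   ]
 [-0.     0.    -1.   ]]
cam in tool [  66.497    0.479 -151.7  ]
[[-0.001 -0.972 -0.235]
 [ 1.    -0.001 -0.   ]
 [ 0.    -0.235  0.972]]
[[297.474   0.    324.06 ]
 [  0.    297.474 198.873]
 [  0.      0.      1.   ]]
```

Emit:
apply_moves(moves=[0.0912, 0.0356, -0.0307, 0.001, 0, 0, 0, 0.0912, 0.0356, -0.0307, 0, 0, 0, 0, 0.0912, 0.0356, -0.0307, 0, 0, 0, 0, 0.0912, 0.0356, -0.0307, 0, 0, 0, 0, 0.0912, 0.0356, -0.0307, 0, 0, 0, 0, 0.0912, 0.0356, -0.0307, 0, 0, 0, 0, 0.0912, 0.0356, -0.0307, 0, 0, 0, 0])

```text
clock: 1.65
tcp_pos: [343.2, -271.2, 232.0]
tool_rot: [3.107, 0.458, 0.001]
wrist_force: [1.9, -0.9, 0.2]
finger_gap: 0.998
finger_force: 0.0
```

Emit:
apply_moves(moves=[0.0912, 0.0356, -0.0307, 0, 0, 0, 0, 0.0912, 0.0356, -0.0307, 0, 0, 0, 0, 0.0912, 0.0356, -0.0307, 0, 0, 0, 0, 0.0912, 0.0356, -0.0307, 0, 0, 0, 0, 0.0912, 0.0356, -0.0307, 0, 0, 0, 0, 0.0912, 0.0356, -0.0307, 0, 0, 0, 0, 0.0912, 0.0356, -0.0307, 0, 0, 0, 0])

```text
clock: 2.35
tcp_pos: [519.9, 6.7, 231.9]
tool_rot: [3.107, 0.459, 0.001]
wrist_force: [0.0, -0.9, 0.5]
finger_gap: 0.998
finger_force: 0.0
```

Emit:
apply_moves(moves=[0.0912, 0, 0, 0, 0, 0, 0, 0.0912, 0, 0, 0, 0, 0, 0, 0.0912, 0, 0, 0, 0, 0, 0])

```text
clock: 2.65
tcp_pos: [518.5, 4.1, 231.6]
tool_rot: [3.108, 0.457, -0.001]
wrist_force: [0.0, -0.3, 0.1]
finger_gap: 1.003
finger_force: 0.0
```

```bash
cat > c.py <<'E'
from h import *
np.set_printoptions(precision=1,suppress=True)
s=bot.state();print(s["clock"],s["tcp_pos"],s["tool_rot"])
save("wrist","w1")
for l,z in(("fixture",0),("gap",100),("runner",0),("bolt",98),("tight_bolt",0)):
    for d in bot.place_of("wrist",l)[:2]: print(l,d["conf"],np.array(d["at"]),at_z("wrist",d["at"],z))
E
python3 c.py; python3 -c "
import cv2;im=cv2.imread('pics/w1.png');cv2.imwrite('pics/w1c.png',im[60:360,100:500].repeat(2,0).repeat(2,1))"
```

```text
2.65 [518.5   4.1 231.6] [ 3.1  0.5 -0. ]
fixture 0.8 [193.1 348.7] [510.2 -33.2   0. ]
gap 0.83 [190.  356.2] [534.2 -24.8 100. ]
gap 0.53 [194.4 317.9] [519.3   9.7 100. ]
runner 0.56 [191.8 317.5] [500.4   6.9   0. ]
bolt 0.95 [199.1 310.8] [512.5  15.2  98. ]
tight_bolt 0.73 [193.8 379.6] [521.5 -72.2   0. ]
```

View pics/w1c.png

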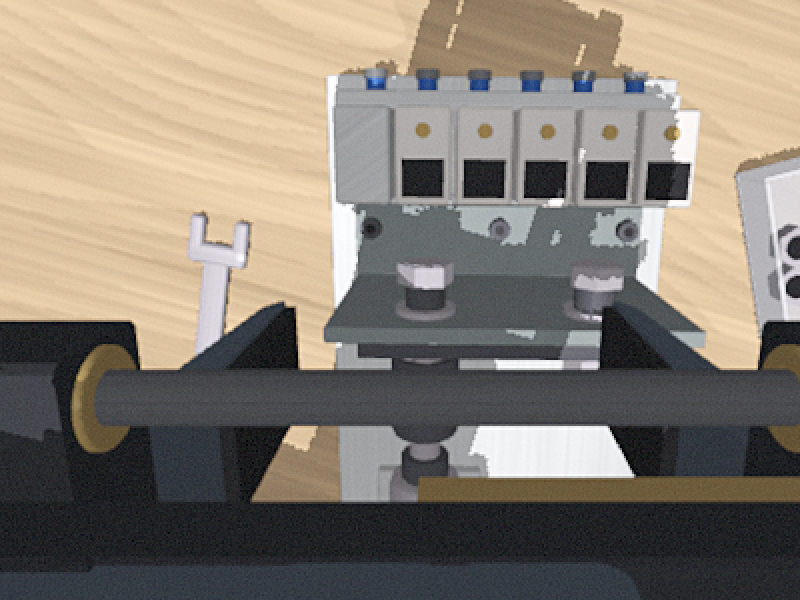

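The wrist view shows the turning head at about full-image (313,197). The bracket's rear top edge is at row 197 and the valves' top edge at row 162. The gap is free, and the yaw from the edges is about 0.28.

```bash
cat > d.py <<'E'
from h import *
np.set_printoptions(precision=1,suppress=True)
yaw=.28;M=np.array([[np.cos(yaw),-np.sin(yaw)],[np.sin(yaw),np.cos(yaw)]])
f=lambda cr:(60+cr[1]/2,100+cr[0]/2)
P={"valve":((426,205),100,53),"brk":((426,275),125,0),"bolt":((426,275),100,20),"vL":((338,203),100,53),"vR":((692,207),100,53),"bL":((355,275),125,0),"bR":((652,277),125,0)}
for k,(c,z,x) in P.items():
    w=at_z("wrist",f(c),z)[:2];u=w@M;print(k,w,"fix-frame",u, "minus x",u[0]-x)
s=bot.state();print("tcp",s["tcp_pos"],s["tcp_pos"][:2]@M,R.from_rotvec(s["tool_rot"]).as_matrix()[:,0])
E
python3 d.py
```

```text
valve [548.1  23.4] fix-frame [ 533.2 -129. ] minus x 480.23772781645926
brk [521.2  14.6] fix-frame [ 504.9 -130. ] minus x 504.8932660570694
bolt [515.2  13.8] fix-frame [ 499.  -129.1] minus x 478.9680203839334
vL [537.   63.8] fix-frame [533.7 -87.1] minus x 480.73917402386917
vR [583.6 -98.4] fix-frame [ 533.6 -255.8] minus x 480.6469832924404
bL [512.1  45. ] fix-frame [504.6 -98.3] minus x 504.55256219108065
bR [549.2 -82.5] fix-frame [ 505.1 -231. ] minus x 505.05971653543526
tcp [518.8   4.  232. ] [ 499.7 -139.5] [1.  0.3 0. ]
```

```bash
cat >> d.py <<'E'
print()
for c in((326,327),(705,333),(426,328.5)):
    u=at_z("wrist",f(c),125)[:2]@M;print(u)
O=None
for o in((480,-171),):
    for x,y,z in((20,42,98),(0,88,125),(0,-88,125),(53,93,100),(53,-93,100),(120,105,12)):
        w=M@(np.array(o)+[x,y]);p=proj("wrist",[*w,z]);print((x,y,z),"crop",(p-[100,60])*2)
E
python3 d.py | sed -n '/^$/,$p'
```

```text
[480.  -84.4]
[ 479.  -257.7]
[ 479.8 -130. ]
(20, 42, 98) crop [426. 272.]
(0, 88, 125) crop [322.9 327. ]
(0, -88, 125) crop [708.1 330.9]
(53, 93, 100) crop [318.9 204.3]
(53, -93, 100) crop [708.9 208.5]
(120, 105, 12) crop [325.4  74.1]
```

Emit:
apply_moves(moves=[0.056, 0.005, -0.0103, 0.01, 0, 0, 0.013, 0.056, 0, 0, 0.02, 0, 0, 0, 0.056, 0, 0, 0.02, 0, 0, 0, 0.056, 0, 0, 0.02, 0, 0, 0, 0.056, 0, 0, 0.012, 0, 0, 0, 0.056, 0, 0, 0, 0, 0, 0, 0.056, 0, 0, 0, 0, 0, 0])

```text
clock: 3.65
tcp_pos: [521.3, 16.0, 150.3]
tool_rot: [3.111, 0.438, 0.001]
wrist_force: [0.1, 0.1, 0.4]
finger_gap: 0.614
finger_force: 0.0
```

```bash
cat > e.py <<'E'
from h import *
np.set_printoptions(precision=2,suppress=True)
yaw=.278;M=np.array([[np.cos(yaw),-np.sin(yaw)],[np.sin(yaw),np.cos(yaw)]])
s=bot.state();print(s["clock"],s["tcp_pos"],s["tcp_pos"][:2]@M,R.from_rotvec(s["tool_rot"]).as_matrix()[:,0])
im=save("wrist","w2")
for l in("bolt","gap"):
    for d in bot.place_of("wrist",l)[:1]: w=at_z("wrist",d["at"],98 if l=="bolt" else 100);print(l,d["conf"],np.array(d["at"]),w,w[:2]@M)
cv2.imwrite('pics/w2c.png',cv2.cvtColor(im[60:360,120:520].repeat(2,0).repeat(2,1),cv2.COLOR_RGB2BGR))
E
python3 e.py
```

```text
3.65 [521.33  15.95 150.25] [ 505.69 -127.73] [0.96 0.28 0.  ]
bolt 0.6 [233.8 321.5] [512.7   14.95  98.  ] [ 497.12 -126.33]
gap 0.66 [223.9 378.7] [531.82 -22.1  100.  ] [ 505.34 -167.2 ]
```

View pics/w2c.png

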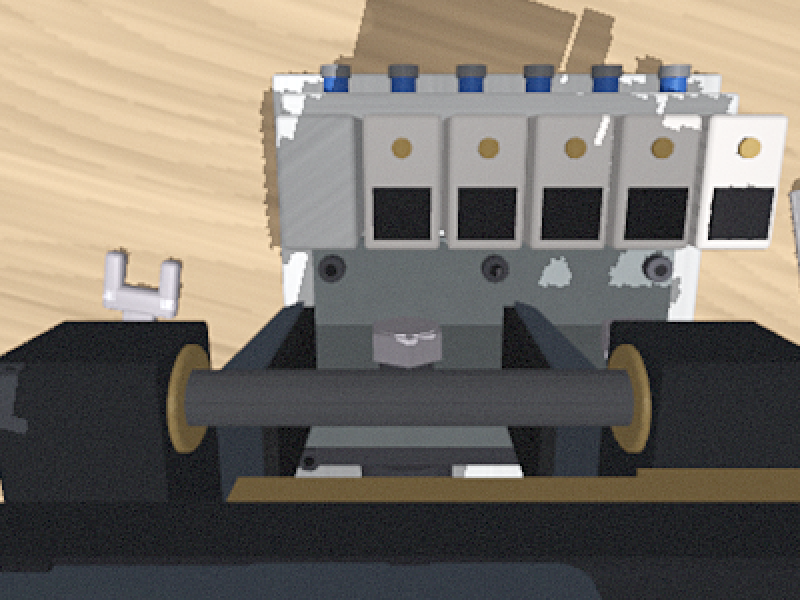

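Emit:
apply_moves(moves=[0.056, -0.0015, 0, 0.0065, 0, 0, 0, 0.056, 0, 0, 0.0065, 0, 0, 0, 0.056, 0, 0, 0.0065, 0, 0, 0, 0.056, 0, 0, 0.0065, 0, 0, 0, 0.056, 0, 0, 0.0065, 0, 0, 0, 0.056, 0, 0, 0.0065, 0, 0, 0, 0.056, 0, 0, 0.0065, 0, 0, 0, 0.056, 0, 0, 0.0065, 0, 0, 0])

```text
clock: 4.6
tcp_pos: [519.5, 15.7, 97.1]
tool_rot: [3.111, 0.438, -0.0]
wrist_force: [-0.0, -0.3, 0.5]
finger_gap: 0.61
finger_force: 0.0
```

Emit:
apply_moves(moves=[0.036, 0, 0, 0, 0, 0, 0, 0.036, 0, 0, 0, 0, 0, 0, 0.036, 0, 0, 0, 0, 0, 0, 0.036, 0, 0, 0, 0, 0, 0, 0.036, 0, 0, 0, 0, 0, 0])

```text
clock: 5.1
tcp_pos: [519.6, 15.7, 98.0]
tool_rot: [3.111, 0.438, 0.001]
wrist_force: [0.0, 0.9, -0.1]
finger_gap: 0.393
finger_force: 0.0
```

```bash
sed -i 's/w2/w3/g' e.py; python3 e.py
```

```text
5.1 [519.65  15.68  98.01] [ 504.   -127.53] [0.96 0.28 0.  ]
```

View pics/w3c.png

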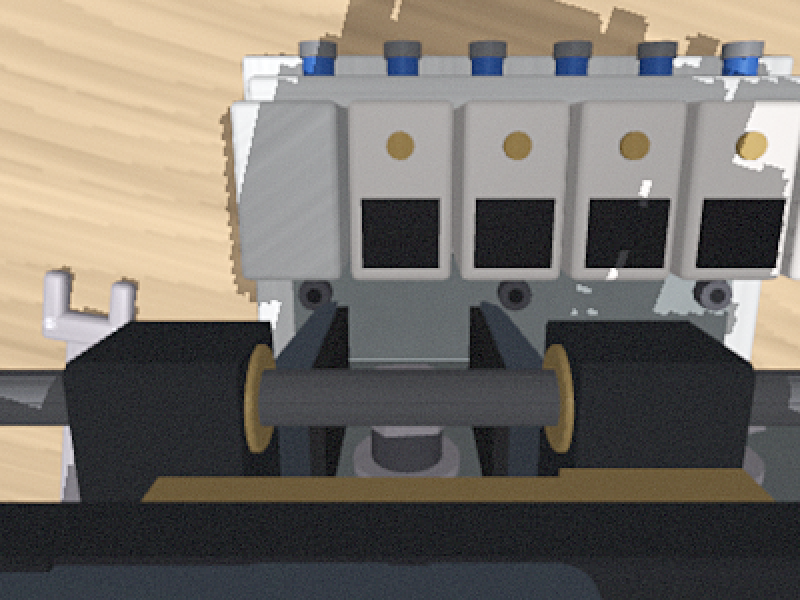

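The head sits centred between the fingers (crop column 407, fingers at 349 and 470). I'll wait until its flats face the pads, at about 6.2 s, and close then.

Emit:
apply_moves(moves=[0.036, 0, 0, 0, 0, 0, 0, 0.036, 0, 0, 0, 0, 0, 0, 0.036, 0, 0, 0, 0, 0, 0, 0.036, 0, 0, 0, 0, 0, 0, 0.036, 0, 0, 0, 0, 0, 0, 0.036, 0, 0, 0, 0, 0, 0, 0.036, 0, 0, 0, 0, 0, 0, 0.036, 0, 0, 0, 0, 0, 0], grip_force=45)

```text
clock: 6.05
tcp_pos: [519.5, 15.7, 97.7]
tool_rot: [3.111, 0.438, -0.0]
wrist_force: [0.2, -0.7, 0.2]
finger_gap: 0.391
finger_force: 0.0
```

Emit:
apply_moves(moves=[0.01, 0, 0, 0, 0, 0, 0, 0.01, 0, 0, 0, 0, 0, 0, 0.01, 0, 0, 0, 0, 0, 0, 0.01, 0, 0, 0, 0, 0, 0, 0.01, 0, 0, 0, 0, 0, 0], grip_force=45)

```text
clock: 6.55
tcp_pos: [519.4, 16.2, 97.8]
tool_rot: [-3.11, -0.438, 0.0]
wrist_force: [-0.7, 4.2, 1.6]
finger_gap: 0.254
finger_force: 45.0
```

The opening is about 23.5 mm, so the pads are on the flats. Now I'll hold.

Emit:
apply_moves(moves=[0.01, 0, 0, 0, 0, 0, 0, 0.01, 0, 0, 0, 0, 0, 0, 0.01, 0, 0, 0, 0, 0, 0, 0.01, 0, 0, 0, 0, 0, 0, 0.01, 0, 0, 0, 0, 0, 0, 0.01, 0, 0, 0, 0, 0, 0, 0.01, 0, 0, 0, 0, 0, 0, 0.01, 0, 0, 0, 0, 0, 0])

```text
clock: 7.35
tcp_pos: [519.4, 16.1, 97.8]
tool_rot: [-3.11, -0.437, 0.0]
wrist_force: [-0.4, 5.0, 0.3]
finger_gap: 0.257
finger_force: 45.0
```

```bash
cat > g.py <<'E'
from h import *
import sys
np.set_printoptions(precision=3,suppress=True)
s=bot.state();print(s["clock"],s["tcp_pos"],s["wrist_force"],s["ft_torque"],s["finger_gap"]*91.2,s["finger_force"])
im=save("side",sys.argv[1]);save("wrist",sys.argv[1]+"w")
E
python3 g.py h1
```

```text
7.35 [519.377  16.147  97.76 ] [-0.375  5.007  0.318] [ 0.963  0.198 -0.067] 23.443996270255685 45.00034753116779
```

Emit:
apply_moves(moves=[0.01, 0, 0, 0, 0, 0, 0, 0.01, 0, 0, 0, 0, 0, 0, 0.01, 0, 0, 0, 0, 0, 0, 0.01, 0, 0, 0, 0, 0, 0, 0.01, 0, 0, 0, 0, 0, 0, 0.01, 0, 0, 0, 0, 0, 0, 0.01, 0, 0, 0, 0, 0, 0, 0.01, 0, 0, 0, 0, 0, 0])

```text
clock: 8.25
tcp_pos: [519.4, 16.2, 97.8]
tool_rot: [-3.11, -0.437, 0.0]
wrist_force: [-1.5, 5.2, 2.0]
finger_gap: 0.252
finger_force: 45.0
```

Emit:
apply_moves(moves=[0.01, 0, 0, 0, 0, 0, 0, 0.01, 0, 0, 0, 0, 0, 0, 0.01, 0, 0, 0, 0, 0, 0, 0.01, 0, 0, 0, 0, 0, 0, 0.01, 0, 0, 0, 0, 0, 0, 0.01, 0, 0, 0, 0, 0, 0, 0.01, 0, 0, 0, 0, 0, 0, 0.01, 0, 0, 0, 0, 0, 0])

```text
clock: 9.05
tcp_pos: [519.3, 16.2, 97.8]
tool_rot: [-3.11, -0.437, 0.0]
wrist_force: [-1.0, 5.7, 1.7]
finger_gap: 0.251
finger_force: 45.0
```

```bash
python3 g.py h2
```

```text
9.05 [519.344  16.162  97.76 ] [-0.974  5.655  1.681] [ 0.978  0.169 -0.009] 22.90478468121598 45.00030257186154
```

Emit:
apply_moves(moves=[0.01, 0, 0, 0, 0, 0, 0, 0.01, 0, 0, 0, 0, 0, 0, 0.01, 0, 0, 0, 0, 0, 0, 0.01, 0, 0, 0, 0, 0, 0, 0.01, 0, 0, 0, 0, 0, 0, 0.01, 0, 0, 0, 0, 0, 0, 0.01, 0, 0, 0, 0, 0, 0, 0.01, 0, 0, 0, 0, 0, 0])

```text
clock: 9.95
tcp_pos: [519.3, 16.2, 97.7]
tool_rot: [-3.11, -0.437, 0.0]
wrist_force: [-1.1, 5.4, 1.0]
finger_gap: 0.251
finger_force: 45.0
```

Emit:
apply_moves(moves=[0.01, 0, 0, 0, 0, 0, 0, 0.01, 0, 0, 0, 0, 0, 0, 0.01, 0, 0, 0, 0, 0, 0, 0.01, 0, 0, 0, 0, 0, 0, 0.01, 0, 0, 0, 0, 0, 0, 0.01, 0, 0, 0, 0, 0, 0, 0.01, 0, 0, 0, 0, 0, 0, 0.01, 0, 0, 0, 0, 0, 0])

```text
clock: 10.75
tcp_pos: [519.4, 16.2, 97.8]
tool_rot: [-3.11, -0.437, 0.0]
wrist_force: [-1.6, 6.0, 1.3]
finger_gap: 0.254
finger_force: 45.0
```

Emit:
apply_moves(moves=[0.01, 0, 0, 0, 0, 0, 0, 0.01, 0, 0, 0, 0, 0, 0, 0.01, 0, 0, 0, 0, 0, 0, 0.01, 0, 0, 0, 0, 0, 0, 0.01, 0, 0, 0, 0, 0, 0, 0.01, 0, 0, 0, 0, 0, 0, 0.01, 0, 0, 0, 0, 0, 0, 0.01, 0, 0, 0, 0, 0, 0])

```text
clock: 11.55
tcp_pos: [519.4, 16.2, 97.8]
tool_rot: [-3.11, -0.437, 0.0]
wrist_force: [-0.2, 5.0, 1.3]
finger_gap: 0.257
finger_force: 45.0
```

Emit:
apply_moves(moves=[0.01, 0, 0, 0, 0, 0, 0, 0.01, 0, 0, 0, 0, 0, 0, 0.01, 0, 0, 0, 0, 0, 0, 0.01, 0, 0, 0, 0, 0, 0, 0.01, 0, 0, 0, 0, 0, 0, 0.01, 0, 0, 0, 0, 0, 0, 0.01, 0, 0, 0, 0, 0, 0, 0.01, 0, 0, 0, 0, 0, 0])

```text
clock: 12.35
tcp_pos: [519.4, 16.2, 97.8]
tool_rot: [-3.11, -0.437, 0.0]
wrist_force: [-1.2, 5.5, 1.4]
finger_gap: 0.255
finger_force: 45.0
```

Emit:
apply_moves(moves=[0.01, 0, 0, 0, 0, 0, 0, 0.01, 0, 0, 0, 0, 0, 0, 0.01, 0, 0, 0, 0, 0, 0, 0.01, 0, 0, 0, 0, 0, 0, 0.01, 0, 0, 0, 0, 0, 0, 0.01, 0, 0, 0, 0, 0, 0, 0.01, 0, 0, 0, 0, 0, 0, 0.01, 0, 0, 0, 0, 0, 0])

```text
clock: 13.15
tcp_pos: [519.3, 16.2, 97.7]
tool_rot: [-3.11, -0.437, 0.0]
wrist_force: [-0.0, 5.1, 0.9]
finger_gap: 0.252
finger_force: 45.0
```

Emit:
apply_moves(moves=[0.01, 0, 0, 0, 0, 0, 0, 0.01, 0, 0, 0, 0, 0, 0, 0.01, 0, 0, 0, 0, 0, 0, 0.01, 0, 0, 0, 0, 0, 0, 0.01, 0, 0, 0, 0, 0, 0, 0.01, 0, 0, 0, 0, 0, 0, 0.01, 0, 0, 0, 0, 0, 0, 0.01, 0, 0, 0, 0, 0, 0])

```text
clock: 13.95
tcp_pos: [519.3, 16.2, 97.7]
tool_rot: [-3.11, -0.437, 0.0]
wrist_force: [-0.4, 4.7, 1.2]
finger_gap: 0.255
finger_force: 45.0
```

Emit:
apply_moves(moves=[0.01, 0, 0, 0, 0, 0, 0, 0.01, 0, 0, 0, 0, 0, 0, 0.01, 0, 0, 0, 0, 0, 0, 0.01, 0, 0, 0, 0, 0, 0, 0.01, 0, 0, 0, 0, 0, 0, 0.01, 0, 0, 0, 0, 0, 0, 0.01, 0, 0, 0, 0, 0, 0, 0.01, 0, 0, 0, 0, 0, 0])

```text
clock: 14.75
tcp_pos: [519.4, 16.2, 97.8]
tool_rot: [-3.11, -0.437, 0.0]
wrist_force: [-1.1, 5.5, 0.8]
finger_gap: 0.257
finger_force: 45.0
```

Emit:
apply_moves(moves=[0.01, 0, 0, 0, 0, 0, 0, 0.01, 0, 0, 0, 0, 0, 0, 0.01, 0, 0, 0, 0, 0, 0, 0.01, 0, 0, 0, 0, 0, 0, 0.01, 0, 0, 0, 0, 0, 0, 0.01, 0, 0, 0, 0, 0, 0, 0.01, 0, 0, 0, 0, 0, 0, 0.01, 0, 0, 0, 0, 0, 0])

```text
clock: 15.55
tcp_pos: [519.4, 16.2, 97.8]
tool_rot: [-3.11, -0.437, 0.0]
wrist_force: [-0.9, 4.8, 1.4]
finger_gap: 0.256
finger_force: 45.0
```

Emit:
apply_moves(moves=[0.01, 0, 0, 0, 0, 0, 0, 0.01, 0, 0, 0, 0, 0, 0, 0.01, 0, 0, 0, 0, 0, 0, 0.01, 0, 0, 0, 0, 0, 0, 0.01, 0, 0, 0, 0, 0, 0, 0.01, 0, 0, 0, 0, 0, 0, 0.01, 0, 0, 0, 0, 0, 0, 0.01, 0, 0, 0, 0, 0, 0])

```text
clock: 16.35
tcp_pos: [519.4, 16.2, 97.8]
tool_rot: [-3.11, -0.437, 0.0]
wrist_force: [0.0, 5.3, 1.1]
finger_gap: 0.256
finger_force: 45.0
```

Emit:
apply_moves(moves=[0.01, 0, 0, 0, 0, 0, 0, 0.01, 0, 0, 0, 0, 0, 0, 0.01, 0, 0, 0, 0, 0, 0, 0.01, 0, 0, 0, 0, 0, 0, 0.01, 0, 0, 0, 0, 0, 0, 0.01, 0, 0, 0, 0, 0, 0, 0.01, 0, 0, 0, 0, 0, 0, 0.01, 0, 0, 0, 0, 0, 0])

```text
clock: 17.15
tcp_pos: [519.3, 16.2, 97.7]
tool_rot: [-3.11, -0.437, 0.0]
wrist_force: [-1.0, 4.9, 0.8]
finger_gap: 0.257
finger_force: 45.0
```

```bash
python3 g.py h3; python3 - <<'E'
import cv2,numpy as np
v=[]
for n in("h1","h2","h3"):
    a=cv2.imread(f"pics/{n}.png")[150:230,270:470]; b=cv2.imread(f"pics/{n}w.png")[240:360,220:420]
    v.append(np.hstack([cv2.resize(a,(450,180)),cv2.resize(b,(300,180))]))
cv2.imwrite("pics/cmp.png",np.vstack(v))
E
```

```text
17.15 [519.336  16.176  97.745] [-0.96   4.911  0.816] [ 1.015  0.229 -0.003] 23.46261852727894 45.00038627127651
```

View pics/cmp.png

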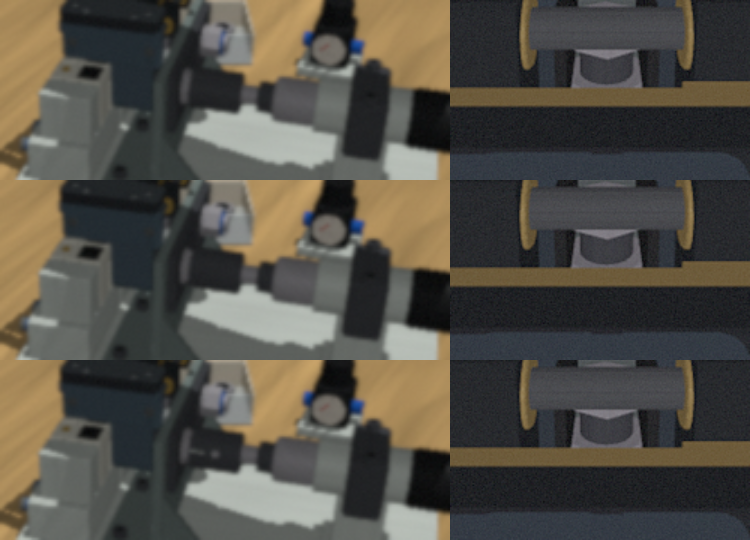

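In all three frames the head stays the same between the pads, and the socket has turned: a mark shows at (205,455) in the last one. I'll hold a bit longer and check that the socket has stopped.

Emit:
apply_moves(moves=[0.01, 0, 0, 0, 0, 0, 0, 0.01, 0, 0, 0, 0, 0, 0, 0.01, 0, 0, 0, 0, 0, 0, 0.01, 0, 0, 0, 0, 0, 0, 0.01, 0, 0, 0, 0, 0, 0, 0.01, 0, 0, 0, 0, 0, 0, 0.01, 0, 0, 0, 0, 0, 0, 0.01, 0, 0, 0, 0, 0, 0])

```text
clock: 18.05
tcp_pos: [519.4, 16.2, 97.8]
tool_rot: [-3.11, -0.437, 0.0]
wrist_force: [-0.6, 5.6, 0.5]
finger_gap: 0.254
finger_force: 45.0
```

Emit:
apply_moves(moves=[0.01, 0, 0, 0, 0, 0, 0, 0.01, 0, 0, 0, 0, 0, 0, 0.01, 0, 0, 0, 0, 0, 0, 0.01, 0, 0, 0, 0, 0, 0, 0.01, 0, 0, 0, 0, 0, 0, 0.01, 0, 0, 0, 0, 0, 0, 0.01, 0, 0, 0, 0, 0, 0, 0.01, 0, 0, 0, 0, 0, 0])

```text
clock: 18.85
tcp_pos: [519.4, 16.2, 97.8]
tool_rot: [-3.11, -0.437, 0.0]
wrist_force: [-0.5, 4.8, 1.2]
finger_gap: 0.254
finger_force: 45.0
```

```bash
python3 g.py h4
```

```text
18.85 [519.365  16.17   97.755] [-0.496  4.837  1.225] [ 1.021  0.202 -0.002] 23.158073341524293 45.00039109523641
```

Emit:
apply_moves(moves=[0.01, 0, 0, 0, 0, 0, 0, 0.01, 0, 0, 0, 0, 0, 0, 0.01, 0, 0, 0, 0, 0, 0, 0.01, 0, 0, 0, 0, 0, 0, 0.01, 0, 0, 0, 0, 0, 0, 0.01, 0, 0, 0, 0, 0, 0, 0.01, 0, 0, 0, 0, 0, 0, 0.01, 0, 0, 0, 0, 0, 0])

```text
clock: 19.75
tcp_pos: [519.4, 16.2, 97.8]
tool_rot: [-3.11, -0.437, 0.0]
wrist_force: [-1.1, 6.0, 0.9]
finger_gap: 0.258
finger_force: 45.0
```

```bash
python3 g.py h5; python3 - <<'E'
import cv2,numpy as np
I=[cv2.imread(f"pics/h{i}.png").astype(float)[175:205,350:382] for i in range(1,6)]
for i in range(4):
    d=cv2.GaussianBlur(np.abs(I[i]-I[i+1]),(3,3),0);print(i+1,i+2,d.mean(),d.max())
E
```

```text
19.75 [519.367  16.16   97.753] [-1.146  5.963  0.895] [1.055 0.155 0.049] 23.534224756054368 45.00038057551137
1 2 1.2309027777777777 8.5625
2 3 2.1592230902777776 33.9375
3 4 0.846875 2.1875
4 5 0.8617838541666667 2.625
```

The socket turned between frames 1 and 3 and has not moved since 17.15 s, so the runner has stalled. The head is still gripped.

```bash
python3 -c "
from workcell import bot
print(bot.close_job())"
```

```text
the job is handed in; nothing more can be done
None
```

I gripped the bolt head on its flats at 45 N and held it until the socket stopped turning (no movement in the side images from 17.2 s to 19.8 s); the job is handed in with the head still gripped, and the verdict was not shown.

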